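# Open the spice mill with the unknown thread

## Robot

A 6-joint arm with a two-finger parallel gripper is mounted at the origin on a cart in front of the work surface, level with it; the furniture and walls round the work are solid. World frame = base frame: x ahead of the robot, y to its left, z up, the work surface at z = 0. Lengths are in m, angles in rad, forces in N, time in s.
With the tool pointing down it reaches from about 0.35 to 0.975 m from the base axis. Payload 4.9 kg.
Tool frame: the origin (TCP) lies midway between the tips of the shut fingers; the grasp point (between the pads) lies 19 mm behind it; z points along the fingers, y is the line along which they close (so a half turn about z gives the same grasp; the last joint's range is limited). The gripper opens to 85 mm and grips with 20 to 120 N. Pads are 22 mm wide; open, the fingers measure 114 mm over their backs; the gripper's body (76 mm by 85 mm) begins 54 mm behind the grasp point. The pads swing forward as they close: fully open they stand 13 mm farther back than shut.
Start: joints at [1.132, 0.053, 1.613, -0, 1.476, -0.119], TCP at [0.196, 0.593, 0.231] pointing down, gripper open.
Joint ranges: [-3.01, 3.01], [-1.01, 2.22], [0.06, 2.58], [-1.02, 4.17], [0.09, 2.62], [-3.14, 3.14]. Speed limits (rad/s): [2.57, 2.57, 3.14, 3.14, 3.14, 3.14].

## Interface

Orientations are given as a unit quaternion [w, x, y, z].
In Python, from plant import state, grab_frame, camera_info, job_done, spot_in, masks_of, pinpoint gives the robot as it stands.
- The arm moves only by the shell command python3 -m handwheel 'ROWS' [OPENING]. ROWS is JSON, a list that holds one entry, the list of rows, each a list of 6 numbers: the shift along the world's x, y, z in m, then the turn, a rotation vector about the world's x, y, z in degrees. In form: [[[tx, ty, tz, ax, ay, az], ...]]. A call has 1 to 20 rows; each row shifts and turns the commanded pose from where the row before left it; what a row does not reach is not made up. A row lasts 1/12 s, in which the tool goes at most 41.7 mm and 7.16 degrees, less where a joint would pass 70% of its speed; a pose out of reach is approached as far as the arm can. A call is refused whole if a number of a shift passes 0.0417 or a number of a turn 7.16, either way. A call with a gripper value outside its range is refused whole. OPENING is the opening, from 0 (shut) to 1 (fully open), set as the call begins (- or left out, the last holds). The fingers move at their own pace and stop on an object; the grip force is fixed at half the most. Time passes only in rows, so rows that do not move let the fingers close. It gives the time, the measured TCP pose, the force, the opening and the grip force at its end, in the units of the state.
- state(): the state, without advancing time (a new reading comes with each control period).
- grab_frame(name): name is "scene" or "top" or "wrist"; returns (picture, depth): 480x640x3 uint8, blue, green, red; 480x640 float32, m along the optical axis (not along the pixel's ray), 0 where there is no reading.
- camera_info(name): a dict with "fx", "fy", "cx", "cy" (pixels), "distortion" ([k1, k2, p1, p2, k3] as OpenCV has them; the pictures are not rectified), "T" (4x4, takes a point from camera to world coordinates). Camera axes: x right, y up, looking along -z (the intrinsics and any distortion apply to the point x, -y, -z); pixel columns grow to the right and rows downward; lengths in m; the calibration is good to about 2 mm. A picture is of the moment at which its call begins: read the wrist's pose just before it. camera_info takes no time and is no camera call; for the wrist camera it gives the pose at the moment of the call.
- job_done(): hands the job in; it is judged then, once.
Trained networks look in the newest picture that a camera, given by its name, has taken for a name from the list of things; names that differ only in an ending like _2 or _b are one class to them, and where a whole thing is asked for, a point or a joint stands for the part that bears it (a point fixed in the world has none). Each returns a list of dicts, best first, with "conf" (0 to 1); they miss things now and then, are a little off and sometimes report something else, mostly with a low value. They report only what shows in the picture. A call takes as long as a camera call. They do not tell look-alikes from the thing itself.
- spot_in(camera, thing): "box" ([left, top, width, height] in pixels, round what is visible of it).
- masks_of(camera, thing): "region" (480x640 bool, what is visible of it) and "box" ([left, top, width, height] in pixels, round what is visible of it).
- pinpoint(camera, thing): "position" ([column, row] in pixels: a listed point, or the origin of a listed thing).
The state is a dict: "time": time; "joint_pos": joint angles; "joint_vel": joint speeds; "joint_efforts": joint torques, N m; "tool_pos": TCP position; "tool_rot": TCP orientation; "contact_force": force on the tool from outside, world axes, zero at the start; "ft_torque": the same for the moment, N m; "gripper_width": opening from 0.0 (shut) to 1.0 (fully open); "grasp_force": force on a finger pad.
Only numpy, scipy, OpenCV 4.12 (cv2) and the standard library are available. Lean on these libraries where they do the work, as an engineer would, in place of code of your own. Each camera call takes 0.05 s, during which the arm holds its last target. There are 200 camera calls.

## Task

Get the hand-crank spice mill ready for refilling: lift the crank off the mill's spindle, hang it by its socket on the parking post at the other end of the board, right down on the post's collar, and let go of it. Then unscrew the round cap that the crank had covered; nobody remembers whether it has an ordinary or a left-hand thread, so try both ways until it comes free. Finish while holding the cap in the gripper, level and lifted clear above the spindle's tip - do not put it down - with the crank still on its post and the jars, bowl and teaspoon left where they stand.

Things in the scene. Friction and masses are not known exactly. Their poses are not given: they have to be found in the camera images.
- mill: wooden board 130 x 270 mm stuck firmly to the worktop, top 26 mm high, long side along its y axis; origin under its middle, on the worktop. At y = +70 mm stands the mill: dark wooden barrel 93 mm wide at the foot, 79 mm below the cap, with a flat steel shoulder 119 mm high, then the threaded neck under the cap. At y = -70 mm stands the parking post
- mill_neck (a point): middle of the neck's rim on the mill's axis, 140 mm high, hidden under the cap at first; axes as the board. The neck's opening is 29 mm wide; in its middle stands the square steel spindle, 9 x 9 mm, sides along the board's, tip 164 mm high, that is 20 mm above the seated cap's top
- post_seat (a point): the parking post, a steel rod: centre of the top of its collar, where the crank's underside shall rest, 95 mm high; axes as the board. The collar is 28 mm wide; above it a round pin 8 mm thick ends in a tapered tip 21 mm above the collar
- crank_hub (a point): the crank (steel, about 140 g, balanced close to the hub): middle of its hub, 22 mm above the underside and 22 mm below the top. Hub: lower half a 24 x 24 mm square with sides along its x and y axes, upper half round, 24 mm thick. At first it stands on the cap with the spindle in its socket, and just lifts off; both y sides are free to grasp
- crank_knob (a point): the crank's upright wooden knob, 23 mm wide: middle of it, 82 mm from the hub along the crank's -x axis; its top is 54 mm above the hub's underside. A flat arm 11 mm wide joins it to the hub, 22 to 27 mm above the hub's underside. At first the arm points roughly along -x of the board
- crank_socket (a point): centre of the crank hub's underside; axes as the crank. Here the square socket opens, 12 x 12 mm and 22 mm deep
- cap_mid (a point): the screw cap (ribbed steel, about 90 g): its centre, half-way up. Outside diameter 56 mm, 24 mm high, with a 16 mm hole in the top for the spindle. Seated, its underside is 1 mm above the mill's shoulder
- cap_top (a point): middle of the cap's top. Quick two-start thread, no rise while turning. The right way (ordinary thread: counter-clockwise seen from above; left-hand: clockwise; not known which) it turns easily and lifts straight off once turned 1.15 to 2.35 rad from the start; at about 2.45 rad it meets the next thread's end. The wrong way it comes up solid within 0.12 rad
- spice_jar_mid (a point): a glass spice jar with green lid, 46 mm wide, 106 mm high, this point half-way up; stays where it is
- sill_bowl_mid (a point): a small open white bowl with dark lozenges, 73 x 91 mm, 46 mm high, this point half-way up; stays where it is
- pasta_jar_mid (a point): a glass jar of pasta with green lid, 95 mm wide, 137 mm high, this point half-way up; stays where it is
- cut_teaspoon: a steel teaspoon 139 mm long lying flat, origin at its middle; stays where it is
Things that resemble listed ones, but are neither listed nor needed, are in the scene too. What is shaped like the part that bears cap_mid but pink is not meant.

How it is judged:
On the way:
1. the crank hangs on the parking post, down on the collar, and is let go (horizontal distance between crank_socket and post_seat below 0.007 m and z of crank_socket in the frame of post_seat below 0.006 m and contact force between the fingers and crank below 0.1 N), for 0.2 s.
At the end, for the whole second after the job is handed in: The cap is held still by the fingers, its centre more than 38 mm above the neck's rim (its underside above the spindle's tip), within 20 degrees of level, touching neither mill nor crank; the crank sits untouched on the post, its underside within 6 mm of the collar's top and 7 mm of its axis (all of step 1 and z of crank_socket in the frame of post_seat above -0.006 m and z of cap_mid in the frame of mill_neck above 0.038 m and angle between cap_mid's own z axis and vertical below 0.35 rad and contact force between the fingers and cap above 1 N and contact force between cap and mill below 0.05 N and contact force between cap and crank below 0.05 N and linear speed of cap below 0.03 m/s); the arm keeps its last pose, push and grip.
It fails at once if a jar, the bowl or the teaspoon is moved by more than 30 mm (distance of any of spice_jar_mid, sill_bowl_mid, pasta_jar_mid, cut_teaspoon from where it was at the start of the episode above 0.03 m).
It also fails if it takes over 48 s, if anything falls off the work surface, if the arm or the gripper's body presses on something with over 40 N, if the wrist force passes 120 N, or if a joint passes its speed limit or range.

## Working session

There is one attempt and no reset: what is moved stays moved. The work goes in short steps, Python scripts to look and compute and a shell command to move; the robot and the scene stay as the last step left them, time stands still between calls to the robot, and variables do not carry over. Pictures are saved under pics/ and viewed, at most 10 in all, crops included, and the job is handed in when it is done.

```bash
mkdir -p pics; ls; cat > h.py <<'E'
import numpy as np, cv2
from plant import *
def ray(cam,px,info=None):
    i=info or camera_info(cam);K=np.array([[i['fx'],0,i['cx']],[0,i['fy'],i['cy']],[0,0,1.]])
    u=cv2.undistortPoints(np.array([[px]],float),K,np.array(i['distortion'],float))[0,0]
    T=np.array(i['T']);return T[:3,3],T[:3,:3]@np.array([u[0],-u[1],-1])
def atz(cam,px,z,info=None):
    o,d=ray(cam,px,info);return o+d*(z-o[2])/d[2]
def proj(cam,P,info=None):
    i=info or camera_info(cam);K=np.array([[i['fx'],0,i['cx']],[0,i['fy'],i['cy']],[0,0,1.]])
    T=np.array(i['T']);p=T[:3,:3].T@(np.array(P,float)-T[:3,3]);p=p*[1,-1,-1]
    return cv2.projectPoints(p.reshape(1,1,3),np.zeros(3),np.zeros(3),K,np.array(i['distortion'],float))[0].ravel()
E
python3 - <<'E'
from h import *
for c in("top","scene"):
    im,d=grab_frame(c);cv2.imwrite(f"pics/{c}0.png",im);np.save(f"{c}d.npy",d)
    for t,z in(("mill",0),("post_seat",.095),("crank_hub",.166),("crank_knob",.18),("crank_socket",.144),("cap_mid",.132),("cap_top",.144),("mill_neck",.14),("spice_jar_mid",.053),("sill_bowl_mid",.023),("pasta_jar_mid",.068),("cut_teaspoon",0)):
        for r in pinpoint(c,t)[:3]: print(c,t,round(r['conf'],2),np.round(r['position']),np.round(atz(c,r['position'],z),3))
print(state())
E
```

```text
pics
top mill 0.66 [302. 267.] [0.452 0.056 0.   ]
top post_seat 0.77 [329. 271.] [ 0.425 -0.02   0.095]
top crank_hub 0.83 [275. 246.] [0.48  0.115 0.166]
top crank_hub 0.61 [270. 248.] [0.474 0.127 0.166]
top crank_socket 0.71 [271. 249.] [0.478 0.127 0.144]
top crank_socket 0.66 [302. 266.] [0.432 0.049 0.144]
top cap_mid 0.73 [380. 250.] [ 0.474 -0.152  0.132]
top cap_mid 0.56 [276. 251.] [0.474 0.117 0.132]
top cap_mid 0.55 [233. 265.] [0.438 0.226 0.132]
top cap_top 0.88 [379. 247.] [ 0.481 -0.148  0.144]
top cap_top 0.78 [226. 260.] [0.45  0.243 0.144]
top cap_top 0.77 [275. 247.] [0.483 0.117 0.144]
top mill_neck 0.94 [268. 246.] [0.486 0.136 0.14 ]
top mill_neck 0.3 [185. 264.] [0.441 0.349 0.14 ]
top spice_jar_mid 0.58 [188. 265.] [0.452 0.367 0.053]
top sill_bowl_mid 0.95 [443. 286.] [ 0.393 -0.337  0.023]
top pasta_jar_mid 0.75 [453. 222.] [ 0.566 -0.362  0.068]
top cut_teaspoon 0.75 [184. 294.] [0.378 0.392 0.   ]
scene mill 0.88 [306. 265.] [0.456 0.055 0.   ]
scene mill 0.72 [239. 179.] [0.478 0.414 0.   ]
scene post_seat 0.71 [314. 273.] [ 0.432 -0.015  0.095]
scene c
[... 959 characters left out ...]
203558e+00,  5.27077236e-02,  1.61290766e+00,  1.81402191e-05,
        1.47598526e+00, -1.19003005e-01]), 'joint_vel': array([-7.76677554e-04,  2.22483755e-04, -4.39014848e-05, -8.98870154e-04,
        1.29880156e-03, -1.30278201e-04]), 'joint_efforts': array([ 6.20967185e-04, -3.93675935e+01, -3.70455980e+01, -1.04750482e-04,
        5.84590871e-04, -9.58635923e-06]), 'tool_pos': array([0.19644947, 0.59330499, 0.2312942 ]), 'tool_rot': array([-9.78078535e-06,  1.59199469e-01,  9.87246438e-01, -1.35687925e-06]), 'contact_force': array([ 0.473876  , -0.34263985,  0.45199463]), 'ft_torque': array([-0.01438412, -0.00245391, -0.0343692 ]), 'grasp_force': 0.0, 'gripper_width': 1.0021485715366338}
```

```bash
python3 - <<'E'
import cv2,numpy as np
a=cv2.imread("pics/top0.png");b=cv2.imread("pics/scene0.png")
c=cv2.resize(a[200:330,150:500],None,fx=2.28,fy=2.28,interpolation=3)
d=cv2.resize(b[150:420,200:500],None,fx=1.1,fy=1.1)
m=np.zeros((600,800,3),np.uint8);m[:c.shape[0],:c.shape[1]]=c[:300,:800];d=cv2.resize(b[150:420,150:500],(389,300));m[300:600,:389]=d
e=cv2.resize(b[185:285,235:365],(390,300),interpolation=3);m[300:,400:790]=e
cv2.imwrite("pics/m0.png",m)
E
```

```text
(no output)
```

View pics/m0.png

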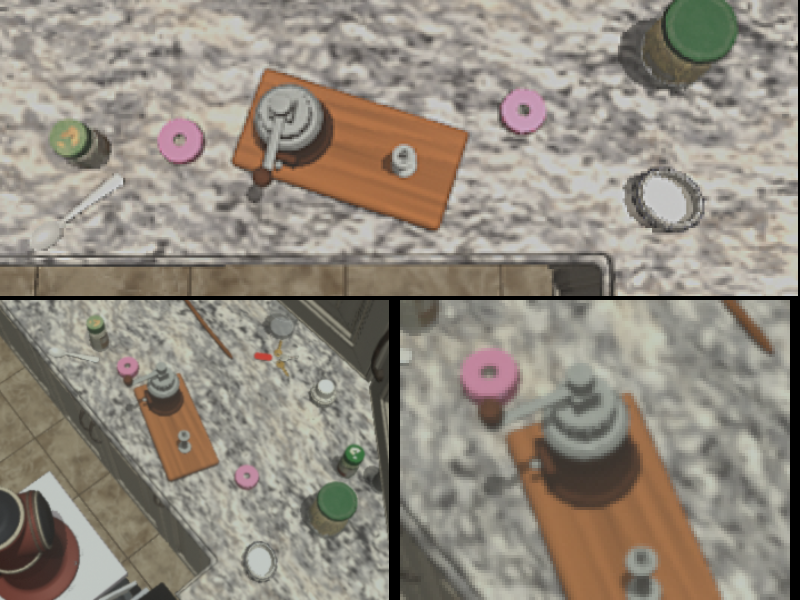

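```bash
python3 - <<'E'
from h import *
from scipy.spatial.transform import Rotation as R
i=camera_info("wrist");s=state();T=np.array(i['T']);q=s['tool_rot'];Rt=R.from_quat([*q[1:],q[0]]).as_matrix()
print(i['fx'],np.round(Rt,3),"\n",np.round(Rt.T@(T[:3,3]-s['tool_pos']),3),"\n",np.round(Rt.T@T[:3,:3],3))
for p in((265,70),(467,132),(437,229),(233,163)): print(np.round(atz("top",(150+p[0]/2.28,200+p[1]/2.28),.026),3))
E
```

```text
350.2924968261658 [[-0.949  0.314 -0.   ]
 [ 0.314  0.949  0.   ]
 [ 0.    -0.    -1.   ]] 
 [ 0.072 -0.001 -0.142] 
 [[ 0.001  0.958  0.286]
 [ 1.    -0.001  0.   ]
 [ 0.     0.286 -0.958]]
[0.553 0.158 0.026]
[ 0.473 -0.092  0.026]
[ 0.355 -0.054  0.026]
[0.436 0.195 0.026]
```

```bash
python3 -m handwheel '[[[0.02,-0.034,0.012,0,0,0],[0.02,-0.034,0.012,0,0,0],[0.02,-0.034,0.012,0,0,0],[0.02,-0.034,0.012,0,0,0],[0.02,-0.034,0.012,0,0,0],[0.02,-0.034,0.01,0,0,0],[0.02,-0.034,0.01,0,0,0],[0.02,-0.034,0,0,0,0],[0.02,-0.034,0,0,0,0],[0.02,-0.034,0,0,0,0],[0.02,-0.034,0,0,0,0],[0.02,-0.034,0,0,0,0],[0.02,-0.034,0,0,0,0],[0.019,-0.033,0,0,0,0],[0,0,0,0,0,0]]]' 1
python3 - <<'E'
from h import *
s=state();print(s['tool_pos'],s['joint_pos'])
i=camera_info("wrist")
im,d=grab_frame("wrist");cv2.imwrite("pics/w1.png",im);np.save("w1d.npy",d);import pickle;pickle.dump(i,open("w1.pkl","wb"))
for t,z in(("post_seat",.095),("crank_hub",.166),("crank_knob",.18),("crank_socket",.144),("cap_mid",.132),("cap_top",.144)):
    for r in pinpoint("wrist",t)[:3]: print(t,round(r['conf'],2),np.round(r['position']),np.round(atz("wrist",r['position'],z,i),4))
E
```

```text
time: 2.55
tool_pos: [0.4776, 0.1133, 0.3111]
tool_rot: [0.0, 0.163, 0.987, -0.001]
contact_force: [-0.5, 0.2, -0.3]
gripper_width: 1.001
grasp_force: 0.0
[0.47761155 0.1132669  0.31108394] [ 0.08254758 -0.30936569  1.81140893 -0.00250926  1.63915437 -1.16128144]
post_seat 0.94 [194. 210.] [ 0.4377 -0.0134  0.095 ]
crank_hub 0.82 [326. 222.] [0.4769 0.1175 0.166 ]
crank_knob 0.77 [313. 121.] [0.3982 0.1341 0.18  ]
crank_socket 0.93 [324. 216.] [0.477  0.1168 0.144 ]
cap_mid 0.97 [434. 147.] [0.4512 0.2285 0.132 ]
cap_mid 0.74 [137. 271.] [ 0.4725 -0.078   0.132 ]
cap_mid 0.67 [326. 214.] [0.478  0.1185 0.132 ]
cap_top 0.96 [434. 147.] [0.4497 0.225  0.144 ]
cap_top 0.72 [130. 283.] [ 0.4796 -0.0828  0.144 ]
```

View pics/w1.png

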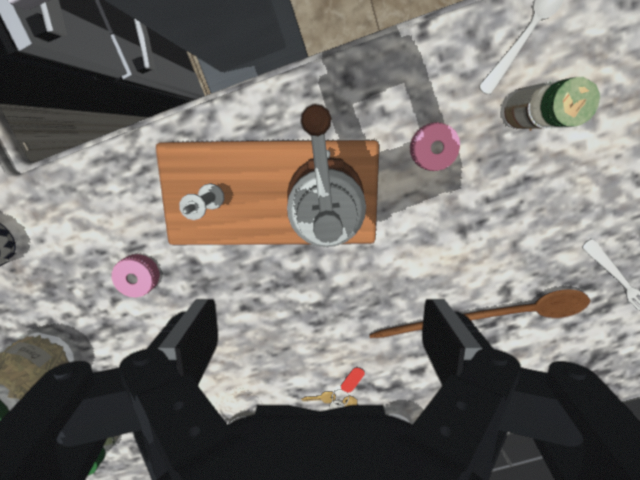

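```bash
python3 -m handwheel '[[[-0.001,0.004,-0.04,0,0,6],[0,0,-0.04,0,0,0],[0,0,-0.04,0,0,0],[0,0,-0.03,0,0,0],[0,0,-0.012,0,0,0],[0,0,0,0,0,0],[0,0,0,0,0,0]]]' 1
python3 -m handwheel '[[[0,0,0,0,0,0],[0,0,0,0,0,0],[0,0,0,0,0,0],[0,0,0,0,0,0],[0,0,0,0,0,0],[0,0,0,0,0,0],[0,0,0,0,0,0],[0,0,0,0,0,0]]]' 0
```

```text
time: 3.48
tool_pos: [0.4748, 0.1229, 0.1502]
tool_rot: [0.0, 0.107, 0.994, 0.0]
contact_force: [0.4, 0.2, 0.2]
gripper_width: 0.999
grasp_force: 0.0
time: 4.15
tool_pos: [0.475, 0.1214, 0.1506]
tool_rot: [0.001, 0.107, 0.994, -0.001]
contact_force: [-1.8, -5.0, 5.8]
gripper_width: 0.267
grasp_force: 59.1
```

```bash
python3 -m handwheel '[[[0,-0.001,0.012,0,0,0],[0,0,0.025,0,0,0],[0,0,0.03,0,0,0],[0,0,0.01,0,0,0],[-0.01,-0.03,0,0,0,0],[-0.013,-0.039,0,0,0,0],[-0.004,-0.01,0,0,0,0],[0,0,0,0,0,0],[0,0,0,0,0,0],[0,0,0,0,0,0]]]' 0
python3 - <<'E'
from h import *
s=state();print(s['tool_pos'],s['joint_pos'])
i=camera_info("wrist")
im,d=grab_frame("wrist");cv2.imwrite("pics/w2.png",im);np.save("w2d.npy",d);import pickle;pickle.dump(i,open("w2.pkl","wb"))
dz=s['tool_pos'][2]-.1506
for t,z in(("post_seat",.095),("crank_hub",.166+dz),("crank_knob",.184+dz),("crank_socket",.144+dz),("cap_mid",.132),("cap_top",.144)):
    for r in pinpoint("wrist",t)[:3]: print(t,round(r['conf'],2),np.round(r['position']),np.round(atz("wrist",r['position'],z,i),4))
E
```

```text
time: 4.98
tool_pos: [0.4476, 0.043, 0.226]
tool_rot: [-0.0, 0.107, 0.994, 0.0]
contact_force: [0.3, -0.6, -0.6]
gripper_width: 0.27
grasp_force: 60.4
[0.44755315 0.04298763 0.22602311] [-7.05747759e-02 -3.86101157e-01  2.00925526e+00  8.61149567e-04
  1.51870579e+00 -1.42672525e+00]
post_seat 0.68 [248. 226.] [ 0.4331 -0.0139  0.095 ]
post_seat 0.58 [439. 266.] [0.4998 0.1328 0.095 ]
crank_hub 0.72 [318. 327.] [0.4498 0.0408 0.2414]
crank_knob 0.93 [320. 116.] [0.3713 0.0588 0.2594]
crank_socket 0.71 [317. 306.] [0.4516 0.0399 0.2194]
cap_mid 0.77 [430. 261.] [0.478  0.1168 0.132 ]
cap_mid 0.65 [533. 180.] [0.4351 0.1932 0.132 ]
cap_mid 0.56 [149. 290.] [ 0.4569 -0.0895  0.132 ]
cap_top 0.86 [144. 300.] [ 0.4594 -0.0884  0.144 ]
cap_top 0.83 [540. 181.] [0.4335 0.1902 0.144 ]
cap_top 0.73 [440. 266.] [0.478  0.1199 0.144 ]
```

View pics/w2.png

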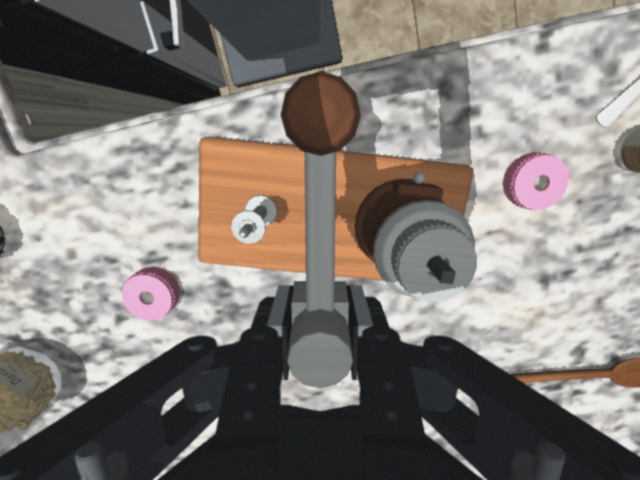

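```bash
python3 -m handwheel '[[[-0.009,-0.03,0,0,0,0],[-0.007,-0.026,-0.02,0,0,0],[0,0,-0.035,0,0,0],[0,0,-0.03,0,0,0],[0,0,-0.012,0,0,0],[0,0,0,0,0,0],[0,0,0,0,0,0],[0,0,0,0,0,0]]]' 0
python3 - <<'E'
from h import *
s=state();print(s['tool_pos'])
i=camera_info("wrist");im,d=grab_frame("wrist");a=im
im2,_=grab_frame("scene");im3,_=grab_frame("top")
dz=s['tool_pos'][2]-.1506
for c in("wrist","scene","top"):
  for t,z in(("post_seat",.095),("crank_hub",.166+dz),("crank_socket",.144+dz)):
    for r in pinpoint(c,t)[:2]: print(c,t,round(r['conf'],2),np.round(r['position']),np.round(atz(c,r['position'],z,i if c=="wrist" else None),4))
m=np.zeros((600,800,3),np.uint8)
m[:300,:400]=cv2.resize(a,(400,300));m[:300,400:]=cv2.resize(im2[230:305,265:365],(400,300),interpolation=3);m[300:,:400]=cv2.resize(im3[225:300,280:380],(400,300),interpolation=3)
cv2.imwrite("pics/m3.png",m)
E
```

```text
time: 6.0
tool_pos: [0.433, -0.0137, 0.1315]
tool_rot: [0.002, 0.107, 0.994, -0.0]
contact_force: [0.7, 0.5, -1.3]
gripper_width: 0.265
grasp_force: 60.4
[ 0.43298327 -0.013714    0.13150974]
wrist post_seat 0.98 [322. 276.] [ 0.4349 -0.0138  0.095 ]
wrist crank_hub 0.95 [322. 329.] [ 0.4367 -0.0143  0.1469]
wrist crank_socket 0.62 [319. 305.] [ 0.4367 -0.0158  0.1249]
scene post_seat 0.62 [314. 270.] [ 0.4355 -0.0072  0.095 ]
scene crank_hub 0.73 [315. 259.] [ 0.4421 -0.0069  0.1469]
scene crank_socket 0.74 [315. 266.] [ 0.4371 -0.0144  0.1249]
top post_seat 0.77 [331. 270.] [ 0.4289 -0.0249  0.095 ]
top crank_hub 0.52 [327. 263.] [ 0.4382 -0.014   0.1469]
top crank_hub 0.37 [445. 286.] [ 0.3796 -0.3094  0.1469]
```

View pics/m3.png

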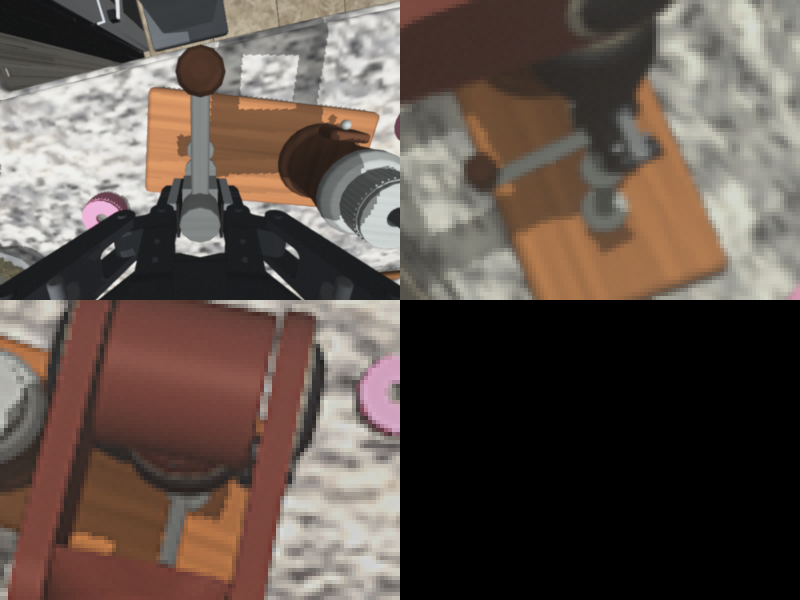

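```bash
python3 -m handwheel '[[[-0.0012,0,0,0,0,0],[0,0,-0.007,0,0,0],[0,0,-0.007,0,0,0],[0,0,-0.004,0,0,0],[0,0,0,0,0,0]]]' 0
```

```text
time: 7.02
tool_pos: [0.429, -0.0135, 0.1093]
tool_rot: [-0.002, 0.107, 0.994, 0.0]
contact_force: [0.7, -0.3, -0.9]
gripper_width: 0.269
grasp_force: 60.4
```

```bash
python3 -m handwheel '[[[0.001,0,-0.004,0,0,0],[0.001,0,-0.003,0,0,0],[0,0,0,0,0,0],[0,0,0,0,0,0]]]' 0
```

```text
time: 7.35
tool_pos: [0.4322, -0.0137, 0.1041]
tool_rot: [-0.0, 0.107, 0.994, -0.0]
contact_force: [0.2, 0.2, -1.6]
gripper_width: 0.267
grasp_force: 60.4
```

```bash
python3 -m handwheel '[[[0,0,-0.002,0,0,0],[0,0,-0.002,0,0,0],[0,0,0,0,0,0],[0,0,0,0,0,0]]]' 0
```

```text
time: 7.68
tool_pos: [0.4326, -0.0137, 0.1023]
tool_rot: [-0.0, 0.107, 0.994, -0.0]
contact_force: [-6.6, 0.6, 10.1]
gripper_width: 0.267
grasp_force: 62.0
```

Contact at the expected collar height; releasing and rising.

```bash
python3 -m handwheel '[[[0,0,0,0,0,0],[0,0,0,0,0,0],[0,0,0,0,0,0],[0,0,0,0,0,0],[0,0,0,0,0,0],[0,0,0.02,0,0,0],[0,0,0.04,0,0,0],[0,0,0.04,0,0,0],[0,0,0.04,0,0,0],[0.02,0.03,0.03,0,0,0],[0.01,0.03,0.0,0,0,0],[0,0,0,0,0,0],[0,0,0,0,0,0]]]' 1
python3 - <<'E'
from h import *
s=state();print(s['tool_pos'],s['joint_pos'])
i=camera_info("wrist")
im,d=grab_frame("wrist");cv2.imwrite("pics/w4.png",im)
for t,z in(("crank_hub",.117),("crank_knob",.135),("crank_socket",.095),("cap_mid",.132),("cap_top",.144)):
    for r in pinpoint("wrist",t)[:3]: print(t,round(r['conf'],2),np.round(r['position']),np.round(atz("wrist",r['position'],z,i),4))
for r in masks_of("wrist","crank_hub")[:1]:
    v=d[r['region']];print(r['box'])
def z(px):
    o,dd=ray("wrist",px,i);return (o+dd*d[int(px[1]),int(px[0])])
for r in pinpoint("wrist","crank_hub")[:1]:
    u,v=map(int,r['position']);print([np.round(z((u+a,v+b)),3) for a,b in((0,0),(0,6),(0,10),(2,14))])
E
```

```text
time: 8.77
tool_pos: [0.4603, 0.0439, 0.2672]
tool_rot: [0.0, 0.106, 0.994, -0.0]
contact_force: [0.0, -0.2, -0.1]
gripper_width: 1.001
grasp_force: 0.0
[0.46033565 0.04388387 0.26723879] [-6.59772014e-02 -3.71078517e-01  1.93030791e+00 -2.21770241e-04
  1.58201902e+00 -1.42426797e+00]
crank_hub 0.81 [243. 202.] [ 0.4288 -0.0167  0.117 ]
crank_knob 0.9 [242.  98.] [0.3517 0.008  0.135 ]
crank_socket 0.84 [247. 205.] [ 0.4351 -0.0195  0.095 ]
cap_mid 0.85 [160. 268.] [ 0.467 -0.098  0.132]
cap_mid 0.67 [511. 166.] [0.4432 0.2003 0.132 ]
cap_top 0.83 [420. 232.] [0.4775 0.1205 0.144 ]
cap_top 0.79 [516. 165.] [0.4406 0.1982 0.144 ]
cap_top 0.72 [155. 272.] [ 0.4656 -0.0959  0.144 ]
[226.4, 80.4, 38.0, 138.9]
[array([ 0.425, -0.011,  0.142]), array([ 0.429, -0.012,  0.143]), array([ 0.432, -0.012,  0.144]), array([ 0.438, -0.016,  0.127])]
```

View pics/w4.png

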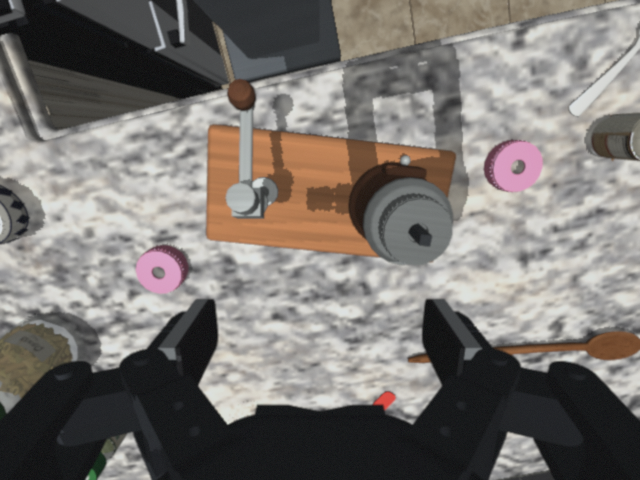

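```bash
python3 - <<'E'
from h import *
i=camera_info("wrist")
im,d=grab_frame("wrist")
v,u=np.mgrid[0:480:1,0:640:1];K=np.array([[i['fx'],0,i['cx']],[0,i['fy'],i['cy']],[0,0,1.]])
q=cv2.undistortPoints(np.stack([u,v],-1).reshape(-1,1,2).astype(float),K,np.array(i['distortion'])).reshape(480,640,2)
P=np.stack([q[...,0]*d,-q[...,1]*d,-d],-1);T=np.array(i['T']);W=P@T[:3,:3].T+T[:3,3]
f=lambda a:np.round(np.median(W[a].reshape(-1,3),0),4)
for n,a in dict(hub=np.s_[188:204,235:250],arm1=np.s_[165:175,244:249],arm2=np.s_[118:128,245:249],knob=np.s_[88:98,236:246],captop=np.s_[236:244,395:403],capt2=np.s_[210:216,410:424],board=np.s_[215:225,300:320],board2=np.s_[140:150,290:310],worktop=np.s_[285:300,280:320]).items(): print(n,f(a))
# cap rim circle: pixels with z in .138-.152 near the mill
m=(abs(W[...,2]-.145)<.006)&(np.hypot(W[...,0]-.478,W[...,1]-.119)<.035);p=W[m][:,:2]
print(len(p),p.min(0),p.max(0),cv2.minEnclosingCircle(p.astype(np.float32)))
m=(abs(W[...,2]-.143)<.006)&(np.hypot(W[...,0]-.43,W[...,1]+.014)<.016);print("hub",cv2.minEnclosingCircle(W[m][:,:2].astype(np.float32)))
print(np.median(W[m][:,2]))
E
```

```text
hub [ 0.4197 -0.0114  0.1396]
arm1 [ 0.4024 -0.0085  0.1153]
arm2 [ 0.3657 -0.0004  0.102 ]
knob [0.3454 0.0049 0.1233]
captop [0.4796 0.1012 0.1437]
capt2 [0.4609 0.1178 0.1437]
board [0.4752 0.0267 0.0259]
board2 [0.3936 0.0343 0.0258]
worktop [ 5.71e-01 -9.20e-03 -2.00e-04]
3417 [0.44954593 0.08974079] [0.50572403 0.14566551] ((0.4775114357471466, 0.11830078065395355), 0.02866343967616558)
hub ((0.4229695796966553, -0.01232986431568861), 0.011909992434084415)
0.14062071654870922
```

The crank sits on the post, tilted by its play (the socket centre comes out about 4 mm above the collar and 3 mm off the axis, within limits). Its hub shows at (243,197), the bare cap at (408,225), and the pink look-alikes at (162,268) and (513,166). Next I go for the cap.

```bash
python3 -m handwheel '[[[0.009,0.037,0,0,0,-7],[0.008,0.0374,0,0,0,-7],[0,0,-0.03,0,0,-7],[0,0,-0.03,0,0,-7],[0,0,-0.03,0,0,-7],[0,0,-0.025,0,0,0],[0,0,0,0,0,0],[0,0,0,0,0,0]]]' 1
```

```text
time: 9.88
tool_pos: [0.4747, 0.1103, 0.1508]
tool_rot: [-0.002, 0.391, 0.92, -0.001]
contact_force: [-0.2, 1.0, 0.5]
gripper_width: 0.999
grasp_force: 0.0
```

```bash
python3 -m handwheel '[[[0.003,0.008,-0.005,0,0,0],[0,0,-0.015,0,0,0],[0,0,-0.014,0,0,0],[0,0,0,0,0,0],[0,0,0,0,0,0],[0,0,0,0,0,0]]]' 1
```

```text
time: 10.38
tool_pos: [0.4802, 0.1188, 0.1201]
tool_rot: [0.001, 0.391, 0.92, 0.001]
contact_force: [0.5, 0.2, 0.9]
gripper_width: 1.001
grasp_force: 0.0
```

```bash
python3 -m handwheel '[[[-0.002,0,-0.003,0,0,0],[0,0,0,0,0,0],[0,0,0,0,0,0]]]' 1
python3 -m handwheel '[[[0,0,0,0,0,0],[0,0,0,0,0,0],[0,0,0,0,0,0],[0,0,0,0,0,0],[0,0,0,0,0,0],[0,0,0,0,0,0],[0,0,0,0,0,0]]]' 0
```

```text
time: 10.63
tool_pos: [0.477, 0.1186, 0.1156]
tool_rot: [0.0, 0.391, 0.92, 0.0]
contact_force: [-1.0, -0.7, 0.6]
gripper_width: 0.999
grasp_force: 0.0
time: 11.22
tool_pos: [0.4773, 0.1187, 0.1157]
tool_rot: [0.001, 0.391, 0.92, 0.0]
contact_force: [0.1, 0.6, 3.9]
gripper_width: 0.638
grasp_force: 63.7
```

```bash
python3 -m handwheel '[[[0,0,0,0,0,4],[0,0,0,0,0,4],[0,0,0,0,0,4],[0,0,0,0,0,0]]]' 0; python3 -c "
from plant import *;s=state();print(s['joint_pos'],s['ft_torque'])"
```

```text
time: 11.55
tool_pos: [0.4774, 0.1196, 0.1156]
tool_rot: [0.0, 0.294, 0.956, 0.002]
contact_force: [0.8, 5.1, 4.1]
gripper_width: 0.639
grasp_force: 65.6
[ 0.09224664 -0.17126552  2.02653506  0.0033106   1.28439868 -0.88222747] [ 0.88539089 -0.09314186 -1.2577632 ]
```

```bash
python3 -m handwheel '[[[0,0,0,0,0,4],[0,0,0,0,0,4],[0,0,0,0,0,0]]]' 0; python3 -c "
from plant import *;s=state();print(s['joint_pos'],s['ft_torque'])"
```

```text
time: 11.8
tool_pos: [0.4807, 0.1177, 0.1161]
tool_rot: [0.005, 0.227, 0.974, 0.001]
contact_force: [13.4, -1.2, -3.1]
gripper_width: 0.637
grasp_force: 65.2
[ 0.09083516 -0.17053621  2.02505115 -0.00214056  1.27631637 -1.02198285] [-0.15975228 -2.0767616  -1.24810553]
```

```bash
python3 -m handwheel '[[[0,0,0,0,0,-4],[0,0,0,0,0,-4],[0,0,0,0,0,-4],[0,0,0,0,0,-4],[0,0,0,0,0,-4],[0,0,0,0,0,-4],[0,0,0,0,0,0]]]' 0; python3 -c "
from plant import *;s=state();print(s['joint_pos'],s['ft_torque'])"
```

```text
time: 12.38
tool_pos: [0.4797, 0.1178, 0.1161]
tool_rot: [0.004, 0.424, 0.906, 0.001]
contact_force: [8.8, -1.7, 0.5]
gripper_width: 0.637
grasp_force: 65.8
[ 0.09154235 -0.17079479  2.02529476 -0.00284294  1.27935452 -0.60208611] [-0.22481182 -1.33548369  0.07149038]
```

```bash
python3 -m handwheel '[[[-0.001,0,0,0,0,-6],[-0.001,0,0,0,0,-6],[0,0,0,0,0,-6],[0,0,0,0,0,-6],[0,0,0,0,0,-6],[0,0,0,0,0,-6],[0,0,0,0,0,-6],[0,0,0,0,0,-6],[0,0,0,0,0,-6],[0,0,0,0,0,-6],[0,0,0,0,0,-6],[0,0,0,0,0,-6],[0,0,0,0,0,-6],[0,0,0,0,0,-4],[0,0,0,0,0,0],[0,0,0,0,0,0]]]' 0; python3 -c "
from plant import *;s=state();print(s['joint_pos'],s['ft_torque'])"
```

```text
time: 13.72
tool_pos: [0.4758, 0.1178, 0.1159]
tool_rot: [0.001, 0.913, 0.407, 0.001]
contact_force: [2.7, -2.4, 5.8]
gripper_width: 0.638
grasp_force: 66.3
[ 0.09202527 -0.17653442  2.03068423 -0.00245704  1.28519387  0.82517254] [-0.4772829  -0.38469944  0.03032667]
```

```bash
python3 -m handwheel '[[[0.001,0,0.004,0,0,0],[0,0,0.006,0,0,0],[0,0,0.006,0,0,0],[0,0,0,0,0,0]]]' 0
```

```text
time: 14.05
tool_pos: [0.475, 0.1183, 0.1313]
tool_rot: [-0.0, 0.914, 0.406, -0.001]
contact_force: [-2.5, -0.8, -0.2]
gripper_width: 0.639
grasp_force: 65.7
```

```bash
python3 -m handwheel '[[[0,0,0.015,0,0,0],[0,0,0.02,0,0,0],[0,0,0.02,0,0,0],[0,0,0.015,0,0,0],[0,0,0,0,0,0],[0,0,0,0,0,0],[0,0,0,0,0,0],[0,0,0,0,0,0]]]' 0
python3 - <<'E'
from h import *
s=state();print(s['tool_pos'])
i=camera_info("wrist");a,d=grab_frame("wrist");b,_=grab_frame("scene")
m=np.zeros((480,800,3),np.uint8);m[:300,:400]=cv2.resize(a,(400,300));m[:300,400:]=cv2.resize(b[180:300,235:395],(400,300),interpolation=3)
cv2.imwrite("pics/m5.png",m[:300])
for c in("wrist","scene"):
  for t,z in(("crank_hub",.117),("crank_knob",.12),("crank_socket",.099),("cap_mid",.205)):
    for r in pinpoint(c,t)[:2]: print(c,t,round(r['conf'],2),np.round(r['position']),np.round(atz(c,r['position'],z,i if c=="wrist" else None),4))
E
```

```text
time: 14.72
tool_pos: [0.4747, 0.1185, 0.1991]
tool_rot: [-0.001, 0.914, 0.406, -0.001]
contact_force: [-1.1, -0.6, -1.3]
gripper_width: 0.641
grasp_force: 65.7
[0.47470996 0.11853633 0.19908853]
wrist crank_hub 0.87 [388. 404.] [ 0.4284 -0.0144  0.117 ]
wrist crank_hub 0.73 [390. 382.] [4.42e-01 3.00e-04 1.17e-01]
wrist crank_socket 0.63 [389. 384.] [ 0.434 -0.014  0.099]
wrist crank_socket 0.19 [39. 60.] [0.4214 0.3278 0.099 ]
wrist cap_mid 0.87 [202.  98.] [0.5006 0.21   0.205 ]
wrist cap_mid 0.61 [319. 315.] [0.4732 0.1161 0.205 ]
scene crank_hub 0.51 [312. 266.] [ 0.4326 -0.0039  0.117 ]
scene crank_knob 0.89 [278. 285.] [0.3352 0.0075 0.12  ]
scene crank_socket 0.86 [316. 270.] [ 0.438 -0.014  0.099]
scene cap_mid 0.88 [295. 202.] [0.4876 0.1253 0.205 ]
scene cap_mid 0.62 [266. 211.] [0.416  0.1528 0.205 ]
```

View pics/m5.png

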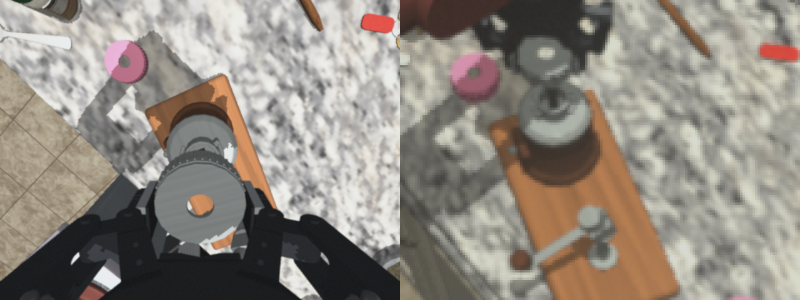

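The picture shows the cap held level above the bare neck, with the gripped cap at (202,203) in the left half. In the right half the crank's hub at (595,215) sits on the post's collar. I'm handing in now.

```bash
python3 -c "
from plant import *;print(job_done())"
```

```text
the job is handed in; nothing more can be done
None
```

I handed the job in at about 15 s of robot time, but the hand-in gave no verdict: the cap (left-hand thread) is held level above the spindle, and the crank hangs released on its post, tilted about 20° with its socket centre about 4 mm above the collar (limit 6 mm).

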